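# Nest a cast case in the drill jig

## Task

Get the larger cast aluminium case ready for drilling: pick it up from the bench, set it lid up on the plywood bed in front of the jig's converging rails, lengthways to them, and slide it in under the drill bridge until it is fully home against the stop screw. Press it there for a moment with a light but firm push of about 10 N (never over 20 N on the stop, it is delicate), then let go and back off so that it stays against the screw. Leave everything else on the bench where it is.

Things in the scene. Friction and masses are not known exactly. Their poses are not given: they have to be found in the camera images.
- case: The larger of two plain cast aluminium cases: a closed box 72 mm long (x), 48 mm wide (y), 30 mm high (z), 0.28 to 0.5 kg, with a flat screwed lid on top (+z). Lies lid up on the bench at the start. Origin: centre of its underside; front and rear are alike.
- jig: Fixed drill jig: a waxed, slippery plywood bed 270 x 170 mm, 12 mm thick. Origin: underside of the bed (bench level) on the centre line, where the converging part of the rails ends; x is the push-in direction, away from the robot, y across, z up. The bed spans x -152 to +117, y -85 to +85 mm, top at z 12; before x -70 it is bare.
- stop: Steel bracket past the nest, 50 mm wide, 34 high, near face at x +84 mm in the jig's frame. A rigid 12 mm stop screw sticks out of it towards the nest by 4 to 22 mm, set anew each time, not measured, 14 mm above the bed. A 6 mm pin stands 3 mm out of its tip on a weak spring (0.4 N when flush; friction holds the case). Home, the case bears on the screw, its centre at jig x +26 to +44 mm.
- small_case: The other, smaller cast aluminium case, 50 x 36 x 24 mm; bystander. Origin under its centre.
- drill_stand: Black block 90 x 60 x 30 mm with drill bits standing in it, about 105 mm high overall; bystander. Origin under its centre.
- caliper: Caliper lying flat, 220 mm long, with a black slider; bystander. Origin under the middle of its beam.
- copper_board: Copper-clad board 120 x 90 x 4 mm lying flat; bystander. Origin under its centre.
- mouse: Black computer mouse, 100 x 58 x 33 mm; bystander. Origin under its centre.
- heatsink: Finned aluminium heatsink 50 x 50 x 28 mm; bystander. Origin under its centre.
- screw_dish: Round steel dish, 70 mm across, 20 mm high; bystander. Origin under its centre.
- rails (a point): Point on the bed's top at the jig's x 0, y 0, z 12 mm, jig's axes. Aluminium rails 22 mm high, 12 mm thick stand either side: inner faces converge straight from y +-55.75 mm at x -70 to y +-25.75 at x 0, then run parallel (the nest, 51.5 mm wide) to x +58. Slid in between them, the case centres itself.
- bridge (a point): Centre of the underside of the steel drill bridge across the nest, at x +27, y 0, z 48 mm in the jig's frame. It spans x +12 to +42 and y -53 to +53 mm; its top is at z 56, its drill bush reaches z 62. The case (30 mm high, on the bed) passes below it with 6 mm to spare; the bridge's posts stand outside the rails.
Things that resemble listed ones, but are neither listed nor needed, are in the scene too. Leave any purple or yellow look-alike of the case alone.

How it is judged:
By the outcome, as a careful person would: the job done as asked, in the order asked, and still so for the second after the job is handed in, with the robot touching nothing.
It also fails if it takes over 72 s, if anything falls off the work surface, if the arm or the gripper's body presses on something with over 40 N, if the wrist force passes 120 N, or if a joint passes its speed limit or range.

## Robot

A 6-joint arm with a two-finger parallel gripper is mounted at the origin on the work surface. World frame = base frame: x ahead of the robot, y to its left, z up, the work surface at z = 0. Lengths are in mm, angles in rad, forces in N, time in s.
With the tool pointing down it reaches from about 375 to 900 mm from the base axis. Payload 3.1 kg.
Tool frame: the origin (TCP) lies midway between the tips of the shut fingers; the grasp point (between the pads) lies 19 mm behind it; z points along the fingers, y is the line along which they close (so a half turn about z gives the same grasp; the last joint's range is limited). The gripper opens to 85 mm and grips with 20 to 120 N. Pads are 22 mm wide; open, the fingers measure 114 mm over their backs; the gripper's body (76 mm by 85 mm) begins 54 mm behind the grasp point. The pads swing forward as they close: fully open they stand 13 mm farther back than shut.
Start: joints at [1.01, 0.527, 1.433, -0, 1.181, -0.178], TCP at [232.828, 579.99, 231.31] pointing down, gripper open.
Joint ranges: [-3.08, 3.08], [-0.75, 2.2], [0.22, 2.44], [-1.43, 4.57], [0, 2.65], [-2.85, 2.85]. Speed limits (rad/s): [2.79, 2.79, 3.14, 3.14, 3.14, 3.14].

## Interface

Orientations are given as a unit quaternion [x, y, z, w].
In Python, from workcell import env gives the robot as it stands.
- The arm moves only by the shell command python3 -m creep 'ROWS' [FORCE]. ROWS is JSON, a list of rows, each a list of 7 numbers: the closure in counts, from 0 (fully open) to 255 (shut), then the shift along the tool's x, y, z in m, then the turn, a rotation vector about the tool's x, y, z in rad. A call has 1 to 20 rows; each row is the pose to reach, as a shift and turn from the pose commanded when the call began, along the tool's axes at that moment; what a row does not reach only later rows make up. A row lasts 1/12 s, in which the tool goes at most 41.7 mm and 7.16 degrees, less where a joint would pass 70% of its speed; a pose out of reach is approached as far as the arm can. A call with a gripper value outside its range is refused whole. The fingers move at their own pace and stop on an object; FORCE is the grip in N (left out, the last holds). Time passes only in rows, so rows that repeat a pose let the fingers close. It gives the time, the measured TCP pose, the force, the opening and the grip force at its end, in the units of the state.
- env.read_state(): the state, without advancing time (a new reading comes with each control period).
- env.capture(name): name is "scene" or "top" or "wrist"; returns the picture (420x560x3 uint8, red, green, blue); there is no depth.
- env.camera_params(name): a dict with "mtx" (3x3 intrinsics, pixels), "R" (3x3) and "t" (3): a world point X has camera coordinates R X + t. Camera axes: x right, y down, z forward; pixel columns grow to the right and rows downward; lengths in mm; the calibration is good to about 2 mm. A picture is of the moment at which its call begins: read the wrist's pose just before it. camera_params takes no time and is no camera call; for the wrist camera it gives the pose at the moment of the call.
- env.hand_in(): hands the job in; it is judged then, once.
The state is a dict: "clock": time; "joints": joint angles; "dq": joint speeds; "tau": joint torques, N m; "ee_pos": TCP position; "ee_rot": TCP orientation; "wrist_force": force on the tool from outside, world axes, zero at the start; "ft_torque": the same for the moment, N m; "grip_width": finger opening in mm; "grasp_force": force on a finger pad.
Only numpy, scipy, OpenCV 4.12 (cv2) and the standard library are available. Lean on these libraries where they do the work, as an engineer would, in place of code of your own. Each camera call takes 0.05 s, during which the arm holds its last target. There are 200 camera calls.

## Working session

There is one attempt and no reset: what is moved stays moved. The work goes in short steps, Python scripts to look and compute and a shell command to move; the robot and the scene stay as the last step left them, time stands still between calls to the robot, and variables do not carry over. Pictures are saved under pics/ and viewed, at most 10 in all, crops included, and the job is handed in when it is done.

```bash
ls; mkdir -p pics
python3 - <<'E'
from workcell import env
import cv2,json
for n in("scene","top"):
    im=env.capture(n); cv2.imwrite(f"pics/{n}0.png",cv2.cvtColor(im,cv2.COLOR_RGB2BGR))
    p=env.camera_params(n);print(n,p)
s=env.read_state();print(s)
E
```

```text
pics
scene {'mtx': array([[467.75358225,   0.        , 281.69495659],
       [  0.        , 467.75358225, 215.58364179],
       [  0.        ,   0.        ,   1.        ]]), 'R': array([[-0.43799606,  0.89893615,  0.00855808],
       [ 0.49460086,  0.24891607, -0.8327129 ],
       [-0.75068598, -0.36049214, -0.55363885]]), 't': array([ 268.03957205, -228.53519531, 1626.42660554])}
top {'mtx': array([[540.6781344 ,   0.        , 282.84328253],
       [  0.        , 540.6781344 , 207.97989463],
       [  0.        ,   0.        ,   1.        ]]), 'R': array([[-1.02090844e-03, -9.99959544e-01,  8.93686339e-03],
       [-9.90541573e-01, -2.15008269e-04, -1.37212775e-01],
       [ 1.37209145e-01, -8.99241640e-03, -9.90501281e-01]]), 't': array([ -28.29670412,  597.88745883, 1556.45175485])}
{'clock': 0.1, 'joints': array([ 1.01051811e+00,  5.28373915e-01,  1.43377662e+00,  9.23537722e-06,
        1.18142412e+00, -1.78524711e-01]), 'dq': array([-3.29809818e-04, -1.06277638e-03, -3.45978229e-03,  1.39921383e-04,
        7.32596823e-04, -1.39490029e-06]), 'tau': array([ 6.21543631e-05, -4.43307102e+01, -1.78586340e+01, -1.85208505e-04,
        3.92693561e-03, -2.51048164e-05]), 'ee_pos': array([232.47599317, 579.45418366, 230.43027042]), 'ee_rot': array([ 1.89721431e-01,  9.81837459e-01, -9.22609493e-04, -3.61790295e-04]), 'wrist_force': array([ 0.29816272, -0.52233821,  0.25503668]), 'ft_torque': array([0.0277607 , 0.01120166, 0.05807645]), 'grasp_force': 0.0, 'grip_width': 85.70308599267335}
```

View pics/top0.png

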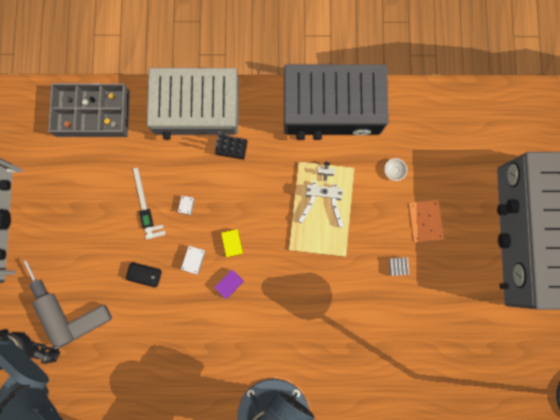

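View pics/scene0.png

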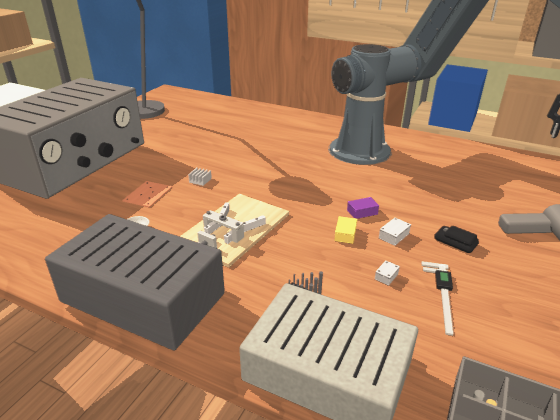

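The top view shows four case-like boxes: silver at (193,260), smaller silver at (186,206), yellow at (232,243) and purple at (229,284). The larger plain aluminium one is at (193,260). The jig bed has corners at about (298,163), (354,167), (347,255) and (290,249). I'll measure both and confirm with one crop.

```bash
cat > h.py <<'E'
from workcell import env
import numpy as np,cv2
from scipy.spatial.transform import Rotation as Ro
def back(uv,z,p):
    uv=np.atleast_2d(uv).astype(float)
    d=np.c_[uv,np.ones(len(uv))]@np.linalg.inv(p["mtx"]).T@p["R"]
    c=-p["R"].T@p["t"]
    return c+d*((z-c[2])/d[:,2])[:,None]
def proj(X,p):
    x=(np.atleast_2d(X)@p["R"].T+p["t"])@p["mtx"].T
    return x[:,:2]/x[:,2:]
E
python3 - <<'E'
from h import *
p=env.camera_params("top"); im=cv2.imread("pics/top0.png")
hsv=cv2.cvtColor(im,cv2.COLOR_BGR2HSV)
def seg(x0,y0,x1,y1,m):
    k=np.zeros_like(m);k[y0:y1,x0:x1]=m[y0:y1,x0:x1]
    n,l,st,c=cv2.connectedComponentsWithStats(k.astype(np.uint8))
    return l==1+np.argmax(st[1:,4])
def rect(mask,z):
    v,u=np.nonzero(mask); W=back(np.c_[u,v],z,p)[:,:2].astype(np.float32)
    return cv2.minAreaRect(W)
sil=(hsv[...,1]<60)&(hsv[...,2]>170)
for b in((175,235,212,280),(170,190,200,222)):
    for z in (30,24): print("case",z,rect(seg(*b,sil),z))
print(hsv[210,300],hsv[240,320])
ply=(hsv[...,0]>=17)&(hsv[...,0]<30)&(hsv[...,2]>180)&(hsv[...,1]>60)
r=rect(seg(280,155,362,262,ply),12); print("bed",r,cv2.boxPoints(r))
a=cv2.resize(im[190:300,160:250],None,fx=4.4,fy=4.4,interpolation=3)
b=cv2.resize(im[155:262,282:362],None,fx=4.5,fy=4.5,interpolation=3)
h=max(a.shape[0],b.shape[0]);P=lambda q:np.pad(q,((0,h-q.shape[0]),(0,0),(0,0)))
cv2.imwrite("pics/crop1.png",np.hstack([P(a),P(b)]))
E
```

```text
case 30 ((446.2893371582031, 236.29147338867188), (51.16944885253906, 72.07183837890625), 73.36432647705078)
case 24 ((446.5439453125, 237.2342529296875), (51.362064361572266, 72.34314727783203), 73.36431121826172)
case 30 ((609.2539672851562, 261.02545166015625), (38.42768859863281, 50.22611999511719), 77.3159408569336)
case 24 ((610.1219482421875, 262.06134033203125), (38.57234573364258, 50.41518783569336), 77.31595611572266)
[ 18 126 190] [ 25 107 234]
bed ((601.7037353515625, -146.0062255859375), (172.36354064941406, 272.58734130859375), 83.57197570800781) [[ 456.61844  -216.38744 ]
 [ 727.49207  -246.90495 ]
 [ 746.78906   -75.625015]
 [ 475.9154    -45.1075  ]]
```

View pics/crop1.png

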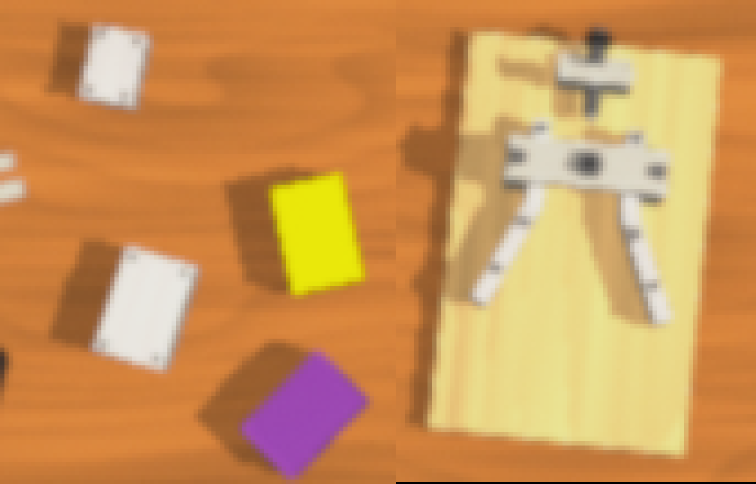

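The crop confirms it. The silver box at crop (145,308) has a screwed lid and measures about 72x50 mm, while the one at (115,65) is the small case (50x38). Yellow and purple are look-alikes. The bed measures 272x172 mm against 270x170, so I trust its pose: origin about (619,-148), yaw -6.4°.

```bash
cat >> h.py <<'E'
JO=np.array([619.1,-148.0]);JY=np.radians(-6.43)
def jig(x,y):
    c,s=np.cos(JY),np.sin(JY);return JO+[c*x-s*y,s*x+c*y]
def tojig(P):
    c,s=np.cos(JY),np.sin(JY);d=np.array(P[:2])-JO;return c*d[0]+s*d[1],-s*d[0]+c*d[1]
def to(xyz,ydeg):
    "shift (m) and turn for TCP target; tool down, tool y at world yaw ydeg"
    s=env.read_state();R=Ro.from_quat(s["ee_rot"])
    y=np.array([np.cos(np.radians(ydeg)),np.sin(np.radians(ydeg)),0]);z=np.array([0,0,-1.]);x=np.cross(y,z)
    T=Ro.from_matrix(np.c_[x,y,z])
    print("shift",np.round(R.inv().apply(np.array(xyz)-s["ee_pos"])/1000,4),"turn",np.round((R.inv()*T).as_rotvec(),4),"t",round(s["clock"],2),"grip",round(s["grip_width"],1),"tcp",np.round(s["ee_pos"],1))
E
python3 -c "
from h import *
to([446,238,150],73.4)"
```

```text
shift [-0.3254 -0.2372  0.0808] turn [-0.0019 -0.0004 -0.092 ] t 0.1 grip 85.7 tcp [232.5 579.5 230.4]
```

```bash
python3 -m creep '[[0,-0.025,-0.018,0.006,0,0,-0.02],[0,-0.055,-0.04,0.013,0,0,-0.04],[0,-0.085,-0.062,0.021,0,0,-0.06],[0,-0.115,-0.084,0.028,0,0,-0.092],[0,-0.145,-0.106,0.036,0,0,-0.092],[0,-0.175,-0.128,0.043,0,0,-0.092],[0,-0.205,-0.15,0.051,0,0,-0.092],[0,-0.235,-0.172,0.058,0,0,-0.092],[0,-0.265,-0.194,0.066,0,0,-0.092],[0,-0.29,-0.212,0.072,0,0,-0.092],[0,-0.31,-0.226,0.077,0,0,-0.092],[0,-0.325,-0.237,0.081,0,0,-0.092],[0,-0.325,-0.237,0.081,0,0,-0.092],[0,-0.325,-0.237,0.081,0,0,-0.092],[0,-0.325,-0.237,0.081,0,0,-0.092]]'
python3 - <<'E'
from h import *
p=env.camera_params("wrist");im=env.capture("wrist")
im=cv2.cvtColor(im,cv2.COLOR_RGB2BGR)
hsv=cv2.cvtColor(im,cv2.COLOR_BGR2HSV)
u0=proj([[446,238,30]],p)[0];print("expect",u0)
m=((hsv[...,1]<60)&(hsv[...,2]>150)).astype(np.uint8)
n,l,st,c=cv2.connectedComponentsWithStats(m)
i=1+np.argmax(st[1:,4]);print(st[i],c[i])
v,u=np.nonzero(l==i);print(cv2.minAreaRect(back(np.c_[u,v],30,p)[:,:2].astype(np.float32)))
cv2.imwrite("pics/w1.png",im)
E
```

```text
clock: 1.35
ee_pos: [445.6, 239.2, 150.2]
ee_rot: [0.144, 0.99, -0.0, -0.0]
wrist_force: [0.1, 0.8, 0.5]
grip_width: 85.0
grasp_force: 0.0
expect [271.9619138  204.94522184]
[ 240  157   65   93 5754] [271.64285714 202.3760862 ]
((445.6140441894531, 237.77005004882812), (47.9176025390625, 71.52423095703125), 73.40487670898438)
```

View pics/w1.png

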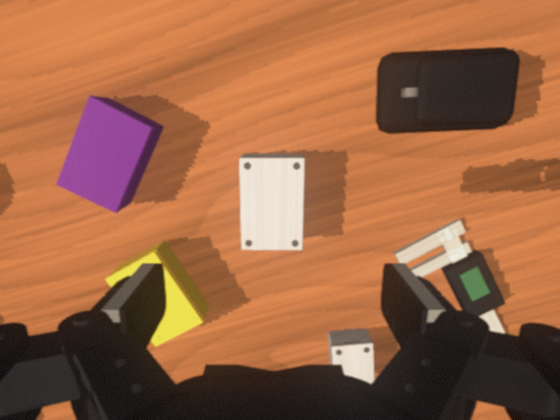

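The wrist view shows the case at (272,203), measuring 47.9x71.5 mm and aligned with the tool. It is clear of the yellow box at (160,295) and the small case at (352,355). Descending.

```bash
python3 -m creep '[[0,0,-0.001,0.02,0,0,0],[0,0,-0.001,0.05,0,0,0],[0,0,-0.001,0.08,0,0,0],[0,0,-0.001,0.105,0,0,0],[0,0,-0.001,0.125,0,0,0],[0,0,-0.001,0.138,0,0,0],[0,0,-0.001,0.144,0,0,0],[0,0,-0.001,0.146,0,0,0],[0,0,-0.001,0.146,0,0,0],[0,0,-0.001,0.146,0,0,0]]' 40
python3 -m creep '[[120,0,0,0,0,0,0],[120,0,0,0,0,0,0],[140,0,0,0,0,0,0],[160,0,0,0,0,0,0],[180,0,0,0,0,0,0],[200,0,0,0,0,0,0],[200,0,0,0,0,0,0],[200,0,0,0,0,0,0],[200,0,0,0,0,0,0],[200,0,0,0,0,0,0]]' 40
```

```text
clock: 2.23
ee_pos: [446.2, 238.6, 5.1]
ee_rot: [0.144, 0.99, 0.0, 0.001]
wrist_force: [0.3, 0.6, -0.1]
grip_width: 85.7
grasp_force: 0.0
clock: 3.07
ee_pos: [446.2, 238.0, 5.1]
ee_rot: [0.144, 0.99, 0.0, 0.001]
wrist_force: [-1.1, -0.9, 5.7]
grip_width: 47.0
grasp_force: 43.0
```

```bash
python3 -m creep '[[200,0,0,-0.005,0,0,0],[200,0,0,-0.015,0,0,0],[200,0,0,-0.035,0,0,0],[200,0,0,-0.06,0,0,0],[200,0,0,-0.08,0,0,0],[200,0,0,-0.09,0,0,0],[200,0,0,-0.09,0,0,0],[200,0,0,-0.09,0,0,0]]' 
python3 -c "
from h import *
print(env.read_state()['wrist_force'])
to([*jig(-112,0),95],83.57)"
```

```text
clock: 3.73
ee_pos: [445.7, 238.0, 94.6]
ee_rot: [0.144, 0.99, 0.0, 0.0]
wrist_force: [-1.0, -0.2, -4.4]
grip_width: 47.4
grasp_force: 42.6
[-0.96445882 -0.16206387 -4.42358902]
shift [-0.1662 -0.3401 -0.0005] turn [ 0.0003  0.0005 -0.1776] t 3.73 grip 47.4 tcp [445.7 238.   94.6]
```

```bash
python3 -m creep '[[200,-0.006,-0.012,0,0,0,-0.01],[200,-0.018,-0.036,0,0,0,-0.02],[200,-0.032,-0.066,0,0,0,-0.04],[200,-0.047,-0.096,0,0,0,-0.06],[200,-0.062,-0.126,0,0,0,-0.08],[200,-0.076,-0.156,0,0,0,-0.1],[200,-0.091,-0.186,0,0,0,-0.12],[200,-0.106,-0.216,0,0,0,-0.14],[200,-0.12,-0.246,0,0,0,-0.15],[200,-0.135,-0.276,0,0,0,-0.16],[200,-0.148,-0.303,0,0,0,-0.17],[200,-0.158,-0.324,0,0,0,-0.1776],[200,-0.164,-0.336,0,0,0,-0.1776],[200,-0.1662,-0.340,0,0,0,-0.1776],[200,-0.1662,-0.340,0,0,0,-0.1776],[200,-0.1662,-0.340,0,0,0,-0.1776],[200,-0.1662,-0.340,0,0,0,-0.1776]]'
python3 - <<'E'
from h import *
to([*jig(-112,0),18],83.57)
p=env.camera_params("wrist");im=cv2.cvtColor(env.capture("wrist"),cv2.COLOR_RGB2BGR)
for X,Y,z in[(-152,85,12),(-152,-85,12),(-70,55.75,34),(-70,-55.75,34),(0,25.75,34),(0,-25.75,34),(12,53,56),(12,-53,56),(27,0,62),(84,0,46)]:
    q=proj([[*jig(X,Y),z]],p)[0];print(q.round());cv2.drawMarker(im,tuple(int(a) for a in q),(255,0,255),0,9,1)
cv2.imwrite("pics/w2.png",im)
E
```

```text
clock: 5.15
ee_pos: [506.9, -133.4, 93.8]
ee_rot: [0.055, 0.998, 0.001, -0.001]
wrist_force: [-0.2, -0.6, -2.8]
grip_width: 47.1
grasp_force: 42.6
shift [-0.0014 -0.0021  0.0758] turn [ 0.0013 -0.0025  0.0014] t 5.15 grip 47.1 tcp [ 506.9 -133.4   93.8]
[406. 159.]
[134. 158.]
[359. 295.]
[180. 295.]
[308. 389.]
[232. 389.]
[355. 431.]
[184. 431.]
[270. 459.]
[270. 502.]
```

View pics/w2.png

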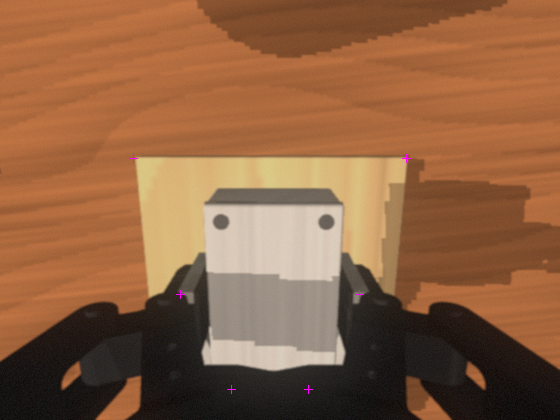

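The wrist view has the bed's near corners at (134,158) and (406,159), which match the model. The case is held straight over the bed centre line. Lowering.

```bash
python3 -m creep '[[200,-0.001,-0.002,0.015,0,0,0],[200,-0.001,-0.002,0.035,0,0,0],[200,-0.001,-0.002,0.055,0,0,0],[200,-0.001,-0.002,0.065,0,0,0],[200,-0.001,-0.002,0.07,0,0,0],[200,-0.001,-0.002,0.073,0,0,0],[200,-0.001,-0.002,0.074,0,0,0],[200,-0.001,-0.002,0.074,0,0,0],[200,-0.001,-0.002,0.074,0,0,0]]'; python3 -c "
from h import *
to([*jig(-112,0),17.5],83.57)"
```

```text
clock: 5.95
ee_pos: [509.3, -137.6, 21.1]
ee_rot: [0.056, 0.998, -0.0, 0.001]
wrist_force: [0.1, -0.7, -3.6]
grip_width: 47.3
grasp_force: 42.4
shift [0.0017 0.0019 0.0036] turn [-0.0006  0.0015  0.0002] t 5.95 grip 47.3 tcp [ 509.3 -137.6   21.1]
```

```bash
python3 -m creep '[[200,0.001,0.001,0.001,0,0,0],[200,0.002,0.002,0.002,0,0,0],[200,0.002,0.002,0.003,0,0,0],[200,0.002,0.002,0.0035,0,0,0],[200,0.002,0.002,0.0035,0,0,0],[200,0.002,0.002,0.0035,0,0,0]]'; python3 -c "
from h import *
to([*jig(-112,0),17.5],83.57)"
```

```text
clock: 6.45
ee_pos: [506.7, -135.0, 17.2]
ee_rot: [0.056, 0.998, 0.0, -0.0]
wrist_force: [-1.7, 1.0, 1.4]
grip_width: 47.4
grasp_force: 43.1
shift [-0.0011 -0.0003 -0.0003] turn [ 0.0002 -0.0004  0.    ] t 6.45 grip 47.4 tcp [ 506.7 -135.    17.2]
```

```bash
python3 -m creep '[[180,0,0,0,0,0,0],[150,0,0,0,0,0,0],[110,0,0,0,0,0,0],[60,0,0,0,0,0,0],[0,0,0,0,0,0,0],[0,0,0,0,0,0,0],[0,0,0,0,0,0,0],[0,0,0,-0.005,0,0,0],[0,0,0,-0.02,0,0,0],[0,0,0,-0.04,0,0,0],[0,0,0,-0.06,0,0,0],[0,0,0,-0.075,0,0,0],[0,0,0,-0.08,0,0,0],[0,0,0,-0.08,0,0,0],[0,0,0,-0.08,0,0,0]]'
python3 - <<'E'
from h import *
p=env.camera_params("wrist");im=cv2.cvtColor(env.capture("wrist"),cv2.COLOR_RGB2BGR)
hsv=cv2.cvtColor(im,cv2.COLOR_BGR2HSV)
for X,Y,z in[(-152,85,12),(-152,-85,12),(-70,55.75,34),(-70,-55.75,34),(-148,24,42),(-148,-24,42),(-76,24,42),(-76,-24,42)]:
    q=proj([[*jig(X,Y),z]],p)[0];cv2.drawMarker(im,tuple(int(a) for a in q),(255,0,255),0,9,1)
cv2.imwrite("pics/w3.png",im)
to([*jig(-180,0),97],83.57)
E
```

```text
clock: 7.7
ee_pos: [506.8, -135.1, 96.8]
ee_rot: [0.056, 0.998, -0.0, 0.0]
wrist_force: [-0.3, -0.1, 0.1]
grip_width: 85.4
grasp_force: 0.0
shift [ 0.0666 -0.0003 -0.0007] turn [ 0.0004 -0.0011  0.0001] t 7.75 grip 85.5 tcp [ 506.5 -135.    96.3]
```

View pics/w3.png

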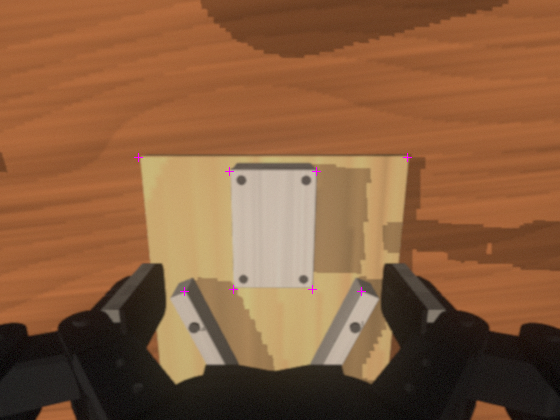

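The case sits at (232..316, 168..288), on the predicted marks: jig x -112, centred and straight, lid up. The rail ends are at (180,293) and (368,290). Next I go behind it with the fingers 8 mm apart and the tips leaning forward, to clear the bridge.

```bash
python3 -m creep '[[100,0.01,0,0,0,0,0],[231,0.03,0,0,0,0,0],[231,0.055,0,0,0,-0.1,0],[231,0.07,0,0,0,-0.2,0],[231,0.075,0,0,0,-0.25,0],[231,0.075,0,0,0,-0.25,0],[231,0.075,0,0,0,-0.25,0],[231,0.075,0,0,0,-0.25,0],[231,0.075,0,0,0,-0.25,0],[231,0.075,0,0,0,-0.25,0]]'
cat >> h.py <<'E'
def tot(jx,jy,z,tilt=-0.25):
    s=env.read_state();R=Ro.from_quat(s["ee_rot"])
    a=JY+np.pi/2;y=np.array([np.cos(a),np.sin(a),0]);zz=np.array([0,0,-1.])
    T=Ro.from_matrix(np.c_[np.cross(y,zz),y,zz])*Ro.from_rotvec([0,tilt,0])
    J=R.inv().apply([np.cos(JY),np.sin(JY),0])
    print("shift",np.round(R.inv().apply(np.r_[jig(jx,jy),z]-s["ee_pos"])/1000,4),"turn",np.round((R.inv()*T).as_rotvec(),4),"jig x in tool",J.round(4),"t",round(s["clock"],2),"grip",round(s["grip_width"],1),"jigtcp",np.round(tojig(s["ee_pos"]),1),s["ee_pos"][2].round(1),"Fx",(R.apply(J)@s["wrist_force"]).round(2))
E
python3 -c "
from h import *
tot(-187,0,24)"
```

```text
clock: 8.58
ee_pos: [433.4, -127.2, 96.8]
ee_rot: [0.055, 0.991, -0.007, 0.125]
wrist_force: [-0.1, -0.3, -0.1]
grip_width: 7.9
grasp_force: 0.0
shift [0.0181 0.0002 0.0705] turn [-0.0004  0.0006  0.0008] jig x in tool [-9.688e-01 -7.000e-04  2.480e-01] t 8.58 grip 7.9 jigtcp [-186.9   -0.2] 96.8 Fx -0.08
```

Down to z 24, then approach along jig x.

```bash
python3 -m creep '[[231,0.005,0,0.02,0,0,0],[231,0.011,0,0.042,0,0,0],[231,0.015,0,0.06,0,0,0],[231,0.018,0,0.068,0,0,0],[231,0.018,0,0.0705,0,0,0],[231,0.018,0,0.0705,0,0,0],[231,0.018,0,0.0705,0,0,0]]'; python3 -c "
from h import *
tot(-162,0,24)"
```

```text
clock: 9.17
ee_pos: [441.9, -127.3, 34.5]
ee_rot: [0.056, 0.992, -0.008, 0.114]
wrist_force: [-0.7, -0.2, 0.3]
grip_width: 7.9
grasp_force: 0.0
shift [-0.0136 -0.0007  0.014 ] turn [-0.0042 -0.0205 -0.0005] jig x in tool [-0.9738  0.0014  0.2275] t 9.17 grip 7.9 jigtcp [-178.4    0.7] 34.5 Fx -0.67
```

```bash
python3 -m creep '[[231,0,0,0,0,0,0],[231,0,0,0,0,0,0],[231,0,0,0,0,0,0]]'; python3 -c "
from h import *
tot(-178,0,24); print(env.read_state()['joints'])"
```

```text
clock: 9.42
ee_pos: [441.6, -127.5, 34.7]
ee_rot: [0.057, 0.992, -0.009, 0.114]
wrist_force: [1.0, 0.5, 0.7]
grip_width: 8.3
grasp_force: 0.0
shift [ 0.0018 -0.0005  0.0106] turn [-0.0045 -0.0203 -0.0016] jig x in tool [-0.9737  0.0026  0.2276] t 9.42 grip 8.3 jigtcp [-178.6    0.5] 34.7 Fx 0.94
[-0.59280357  0.67972705  2.16031458  0.82004497  0.13890691 -2.85391224]
```

Joint 6 is at its limit and joint 5 is near zero: leaning that far at close reach runs into the wrist singularity. I'll take the lean off now and add it later, farther out.

```bash
python3 -c "
from h import *
tot(-180,0,60,0)"
```

```text
shift [-0.0044 -0.0007 -0.0249] turn [-0.0043  0.2297 -0.0022] jig x in tool [-0.9737  0.0026  0.2276] t 9.42 grip 8.3 jigtcp [-178.6    0.5] 34.7 Fx 0.94
```

```bash
python3 -m creep '[[231,-0.001,0,-0.006,0,0.04,0],[231,-0.002,0,-0.012,0,0.09,0],[231,-0.003,0,-0.018,0,0.14,0],[231,-0.004,0,-0.025,-0.004,0.19,-0.002],[231,-0.0044,-0.0007,-0.025,-0.004,0.23,-0.002],[231,-0.0044,-0.0007,-0.025,-0.004,0.23,-0.002],[231,-0.0044,-0.0007,-0.025,-0.004,0.23,-0.002],[231,-0.0044,-0.0007,-0.025,-0.004,0.23,-0.002]]'; python3 -c "
from h import *
tot(-180,0,24,0); print(env.read_state()['joints'])"
```

```text
clock: 10.08
ee_pos: [439.2, -126.9, 59.2]
ee_rot: [0.056, 0.998, 0.001, -0.001]
wrist_force: [-0.1, 0.3, -0.8]
grip_width: 8.0
grasp_force: 0.0
shift [-0.0012 -0.0009  0.0352] turn [ 0.0018 -0.0012 -0.0002] jig x in tool [-1.0e+00  2.0e-04 -1.2e-03] t 10.08 grip 8.0 jigtcp [-181.1    0.8] 59.2 Fx -0.18
[-0.52735812  0.62415071  1.98554871  0.00232484  0.53377772 -1.98772587]
```

```bash
python3 -m creep '[[231,-0.001,-0.001,0.01,0,0,0],[231,-0.001,-0.001,0.022,0,0,0],[231,-0.001,-0.001,0.031,0,0,0],[231,-0.001,-0.001,0.035,0,0,0],[231,-0.001,-0.001,0.036,0,0,0],[231,-0.001,-0.001,0.036,0,0,0]]'; python3 -c "
from h import *
tot(-162,0,24,0); print(env.read_state()['joints'])"
```

```text
clock: 10.58
ee_pos: [440.3, -128.6, 22.7]
ee_rot: [0.056, 0.998, 0.001, -0.001]
wrist_force: [0.1, -0.2, 0.1]
grip_width: 7.9
grasp_force: 0.0
shift [-0.0178  0.0007 -0.0014] turn [ 0.0011 -0.0029 -0.0005] jig x in tool [-1.0e+00  5.0e-04 -2.9e-03] t 10.58 grip 7.9 jigtcp [-179.8   -0.7] 22.7 Fx 0.11
[-5.28435502e-01  7.04684732e-01  1.99321982e+00 -3.41006923e-04
  4.46789204e-01 -1.98616860e+00]
```

```bash
python3 -m creep '[[231,-0.006,0.0005,0,0,0,0],[231,-0.012,0.0005,0,0,0,0],[231,-0.016,0.0005,0,0,0,0],[231,-0.019,0.0005,0,0,0,0],[231,-0.022,0.0005,0,0,0,0],[231,-0.025,0.0005,0,0,0,0],[231,-0.029,0.0005,0,0,0,0],[231,-0.034,0.0005,0,0,0,0],[231,-0.039,0.0005,0,0,0,0],[231,-0.044,0.0005,0,0,0,0],[231,-0.049,0.0005,0,0,0,0],[231,-0.054,0.0005,0,0,0,0],[231,-0.059,0.0005,0,0,0,0],[231,-0.064,0.0005,0,0,0,0],[231,-0.069,0.0005,0,0,0,0],[231,-0.073,0.0005,0,0,0,0],[231,-0.077,0.0005,0,0,0,0],[231,-0.08,0.0005,0,0,0,0],[231,-0.082,0.0005,0,0,0,0],[231,-0.083,0.0005,0,0,0,0]]'; python3 -c "
from h import *
tot(-92,0,24,0)
p=env.camera_params('wrist');im=cv2.cvtColor(env.capture('wrist'),cv2.COLOR_RGB2BGR)
q=cv2.cvtColor(env.capture('scene'),cv2.COLOR_RGB2BGR)[185:270,175:300]
cv2.imwrite('pics/w4.png',np.hstack([cv2.resize(im,(380,285)),cv2.resize(q,(419,285),interpolation=3)]))"
```

```text
clock: 12.25
ee_pos: [523.8, -137.8, 23.3]
ee_rot: [0.056, 0.998, 0.0, -0.001]
wrist_force: [-1.5, -0.2, 1.3]
grip_width: 8.0
grasp_force: 0.9
shift [-0.0038  0.0005 -0.0007] turn [ 0.0001 -0.0011 -0.0002] jig x in tool [-1.0e+00  2.0e-04 -1.1e-03] t 12.25 grip 8.0 jigtcp [-95.8  -0.5] 23.3 Fx -1.43
```

View pics/w4.png

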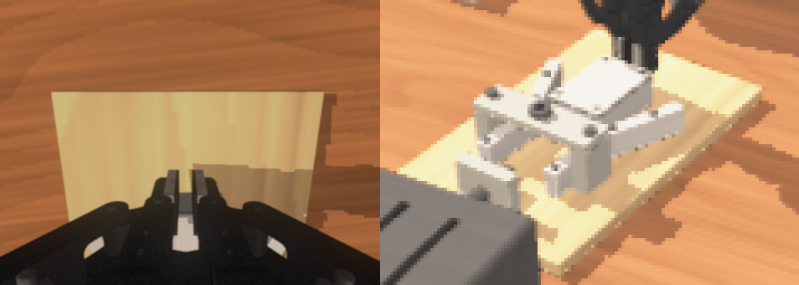

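The case is straight between the converging rails and its front is near the nest mouth (right crop, about (600,85)). I keep pushing and add a mild lean.

```bash
python3 -c "
from h import *
print(env.read_state()['joints'])"
python3 -m creep '[[231,-0.002,0.0005,0,0,-0.02,0],[231,-0.005,0.0005,0,0,-0.04,0],[231,-0.008,0.0005,0,0,-0.06,0],[231,-0.011,0.0005,0,0,-0.08,0],[231,-0.014,0.0005,0,0,-0.1,0],[231,-0.017,0.0005,0,0,-0.12,0],[231,-0.02,0.0005,0,0,-0.14,0],[231,-0.023,0.0005,0,0,-0.16,0],[231,-0.026,0.0005,0,0,-0.18,0],[231,-0.029,0.0005,0,0,-0.2,0],[231,-0.032,0.0005,0,0,-0.2,0],[231,-0.035,0.0005,0,0,-0.2,0],[231,-0.038,0.0005,0,0,-0.2,0],[231,-0.041,0.0005,0,0,-0.2,0],[231,-0.044,0.0005,0,0,-0.2,0],[231,-0.047,0.0005,0,0,-0.2,0],[231,-0.049,0.0005,0,0,-0.2,0],[231,-0.051,0.0005,0,0,-0.2,0],[231,-0.052,0.0005,0,0,-0.2,0]]'; python3 -c "
from h import *
tot(-30,0,24,-.2);print(env.read_state()['joints'])"
```

```text
[-4.63490494e-01  7.45546864e-01  1.78437976e+00 -2.03352988e-04
  6.12060666e-01 -1.92153845e+00]
clock: 13.93
ee_pos: [575.6, -143.1, 23.3]
ee_rot: [0.056, 0.993, -0.006, 0.099]
wrist_force: [-1.4, 0.2, -0.1]
grip_width: 7.9
grasp_force: 0.7
shift [-0.0136  0.      0.002 ] turn [ 0.     -0.001  -0.0002] jig x in tool [-9.803e-01  1.000e-04  1.977e-01] t 13.93 grip 7.9 jigtcp [-43.8  -0. ] 23.3 Fx -1.38
[-0.46705879  0.75215896  1.80317046  0.17537235  0.40490352 -2.08047315]
```

```bash
python3 -m creep '[[231,-0.0015,0,0.0003,0,0,0],[231,-0.003,0,0.0006,0,0,0],[231,-0.0045,0,0.0009,0,0,0],[231,-0.006,0,0.0012,0,0,0],[231,-0.0075,0,0.0015,0,0,0],[231,-0.009,0,0.0018,0,0,0],[231,-0.0105,0,0.0021,0,0,0],[231,-0.0115,0,0.0023,0,0,0]]'; python3 -c "
from h import *
tot(-30,0,24,-.2)
p=env.camera_params('top')
print(tojig(back([325.3,180.6],30,p)[0]))
print('wall',tojig(back([325,176],46,p)[0]))
a=cv2.imread('pics/top0.png')[165:195,312:340].astype(int).sum(2)[:,10:17].mean(1);print(a.round())
for x in range(58,86,4): print(x,proj([[*jig(x,0),30]],p).round(1))"
```

```text
clock: 14.6
ee_pos: [587.2, -144.4, 23.3]
ee_rot: [0.056, 0.993, -0.006, 0.099]
wrist_force: [-1.5, 0.7, 0.4]
grip_width: 8.1
grasp_force: 0.7
shift [-0.0022  0.     -0.0003] turn [ 0.0001 -0.001  -0.0003] jig x in tool [-9.803e-01  2.000e-04  1.977e-01] t 14.6 grip 8.1 jigtcp [-32.1  -0. ] 23.3 Fx -1.58
(np.float64(63.79208398364315), np.float64(-0.9428392733593896))
wall (np.float64(74.33681433431515), np.float64(2.4120719259980925))
[338. 385. 395. 435. 541. 615. 628. 592. 472. 349. 354. 402. 422. 430.
 446. 490. 544. 563. 538. 501. 503. 552. 592. 545. 443. 371. 349. 380.
 459. 566.]
58 [[324.8 182.5]]
62 [[324.9 181.1]]
66 [[325.1 179.8]]
70 [[325.2 178.5]]
74 [[325.3 177.2]]
78 [[325.5 175.9]]
82 [[325.6 174.6]]
```

The screw tip is at roughly jig x 62–66, so home is about 12–16 mm ahead. I go slowly from here.

```bash
python3 -m creep '[[231,-0.001,0,0.0002,0,0,0],[231,-0.002,0,0.0004,0,0,0],[231,-0.003,0,0.0006,0,0,0],[231,-0.004,0,0.0008,0,0,0],[231,-0.005,0,0.001,0,0,0],[231,-0.0055,0,0.0011,0,0,0],[231,-0.006,0,0.0012,0,0,0],[231,-0.0065,0,0.0013,0,0,0],[231,-0.007,0,0.0014,0,0,0],[231,-0.007,0,0.0014,0,0,0]]'; python3 -c "
from h import *
tot(-20,0,24,-.2)
im=cv2.cvtColor(env.capture('top'),cv2.COLOR_RGB2BGR)
s=cv2.cvtColor(env.capture('scene'),cv2.COLOR_RGB2BGR)
cv2.imwrite('pics/c5.png',np.hstack([cv2.resize(im[160:235,295:355],(400,500),interpolation=3),cv2.resize(s[195:255,190:238],(400,500),interpolation=3)]))"
```

```text
clock: 15.43
ee_pos: [594.1, -145.2, 23.3]
ee_rot: [0.056, 0.993, -0.006, 0.099]
wrist_force: [-1.3, 0.6, 0.0]
grip_width: 8.2
grasp_force: 0.6
shift [-0.0052  0.      0.0003] turn [ 0.0001 -0.001  -0.0004] jig x in tool [-9.803e-01  3.000e-04  1.977e-01] t 15.43 grip 8.2 jigtcp [-25.1  -0. ] 23.3 Fx -1.36
```

View pics/c5.png

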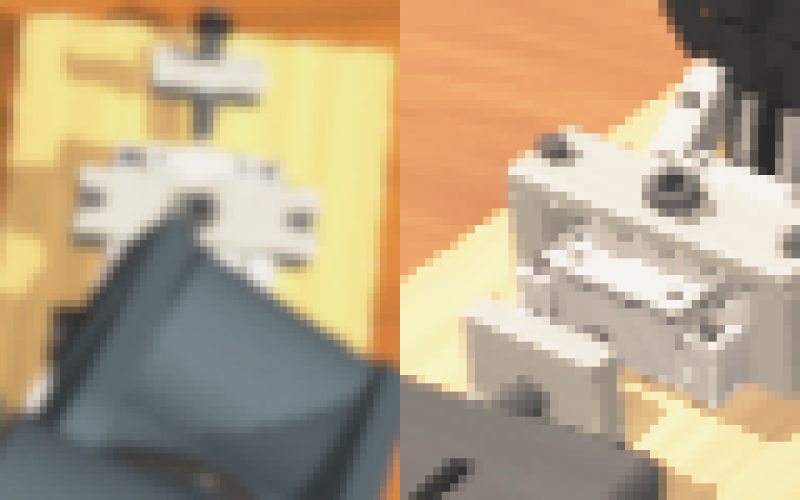

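The case front (left crop, row about 150) has passed under the bridge and is a few mm short of the screw tip (row about 140). Creeping on and watching the force.

```bash
python3 -m creep '[[231,-0.0005,0,0.0001,0,0,0],[231,-0.001,0,0.0002,0,0,0],[231,-0.0015,0,0.0003,0,0,0],[231,-0.002,0,0.0004,0,0,0],[231,-0.002,0,0.0004,0,0,0]]'|grep -E "pos|wrist"
python3 -m creep '[[231,-0.0003,0,0.00006,0,0,0],[231,-0.0006,0,0.00012,0,0,0],[231,-0.0009,0,0.00018,0,0,0],[231,-0.001,0,0.0002,0,0,0],[231,-0.001,0,0.0002,0,0,0]]'|grep -E "pos|wrist"
```

```text
ee_pos: [596.2, -145.4, 23.3]
wrist_force: [-1.7, 0.6, -1.0]
ee_pos: [597.0, -145.5, 23.3]
wrist_force: [-0.4, 0.6, 0.6]
```

```bash
python3 -m creep '[[231,-0.0003,0,0.00006,0,0,0],[231,-0.0006,0,0.00012,0,0,0],[231,-0.0009,0,0.00018,0,0,0],[231,-0.001,0,0.0002,0,0,0],[231,-0.001,0,0.0002,0,0,0]]'|grep -E "pos|wrist"
```

```text
ee_pos: [598.1, -145.6, 23.3]
wrist_force: [-2.2, -0.5, -0.7]
```

```bash
python3 -m creep '[[231,-0.0003,0,0.00006,0,0,0],[231,-0.0006,0,0.00012,0,0,0],[231,-0.0009,0,0.00018,0,0,0],[231,-0.001,0,0.0002,0,0,0],[231,-0.001,0,0.0002,0,0,0]]'|grep -E "pos|wrist"
```

```text
ee_pos: [599.1, -145.7, 23.3]
wrist_force: [-1.4, -0.6, -0.2]
```

```bash
python3 -m creep '[[231,-0.0003,0,0.00006,0,0,0],[231,-0.0005,0,0.0001,0,0,0],[231,-0.0005,0,0.0001,0,0,0],[231,-0.0005,0,0.0001,0,0,0]]'|grep -E "pos|wrist"
```

```text
ee_pos: [599.5, -145.7, 23.3]
wrist_force: [-1.9, -0.3, 0.9]
```

```bash
python3 -m creep '[[231,-0.0003,0,0.00006,0,0,0],[231,-0.0006,0,0.00012,0,0,0],[231,-0.0009,0,0.00018,0,0,0],[231,-0.001,0,0.0002,0,0,0],[231,-0.001,0,0.0002,0,0,0]]'|grep -E "pos|wrist"
```

```text
ee_pos: [600.6, -145.9, 23.3]
wrist_force: [-1.2, -0.4, 0.4]
```

```bash
python3 -m creep '[[231,-0.0003,0,0.00006,0,0,0],[231,-0.0005,0,0.0001,0,0,0],[231,-0.0005,0,0.0001,0,0,0],[231,-0.0005,0,0.0001,0,0,0]]'|grep -E "pos|wrist"
```

```text
ee_pos: [601.1, -146.0, 23.3]
wrist_force: [-1.6, -0.3, 0.0]
```

```bash
python3 -m creep '[[231,-0.0003,0,0.00006,0,0,0],[231,-0.0006,0,0.00012,0,0,0],[231,-0.0009,0,0.00018,0,0,0],[231,-0.001,0,0.0002,0,0,0],[231,-0.001,0,0.0002,0,0,0]]'|grep -E "pos|wrist"
```

```text
ee_pos: [602.1, -146.1, 23.3]
wrist_force: [-1.9, 0.4, 0.3]
```

```bash
python3 -m creep '[[231,-0.0003,0,0.00006,0,0,0],[231,-0.0005,0,0.0001,0,0,0],[231,-0.0005,0,0.0001,0,0,0],[231,-0.0005,0,0.0001,0,0,0]]'|grep -E "pos|wrist"
```

```text
ee_pos: [602.3, -146.1, 23.2]
wrist_force: [-2.6, 0.6, 2.3]
```

Movement is stalling (0.2 mm for 0.5 mm commanded), which suggests contact. Smaller steps now.

```bash
python3 -m creep '[[231,-0.0001,0,0.00002,0,0,0],[231,-0.0003,0,0.00006,0,0,0],[231,-0.0003,0,0.00006,0,0,0],[231,-0.0003,0,0.00006,0,0,0]]'|grep -E "pos|wrist"
```

```text
ee_pos: [602.4, -146.0, 23.2]
wrist_force: [-4.6, -0.7, 2.9]
```

```bash
python3 -m creep '[[231,-0.0001,0,0.00002,0,0,0],[231,-0.0003,0,0.00006,0,0,0],[231,-0.0003,0,0.00006,0,0,0],[231,-0.0003,0,0.00006,0,0,0]]'|grep -E "pos|wrist"
```

```text
ee_pos: [602.4, -146.0, 23.2]
wrist_force: [-5.8, -0.4, 3.2]
```

```bash
python3 -m creep '[[231,-0.0002,0,0.00004,0,0,0],[231,-0.0004,0,0.00008,0,0,0],[231,-0.0006,0,0.00012,0,0,0],[231,-0.0006,0,0.00012,0,0,0],[231,-0.0006,0,0.00012,0,0,0]]'|grep -E "pos|wrist"
```

```text
ee_pos: [602.4, -146.0, 23.2]
wrist_force: [-6.5, -1.6, 4.4]
```

```bash
python3 -m creep '[[231,-0.0002,0,0.00004,0,0,0],[231,-0.0003,0,0.00006,0,0,0],[231,-0.0003,0,0.00006,0,0,0]]'|grep -E "pos|wrist"
```

```text
ee_pos: [602.5, -146.0, 23.2]
wrist_force: [-9.0, -1.3, 6.0]
```

```bash
python3 -m creep '[[231,-0.0002,0,0.00002,0,0,0],[231,-0.0004,0,0.00002,0,0,0],[231,-0.0005,0,0,0,0,0],[231,-0.0005,0,0,0,0,0],[231,-0.0005,0,0,0,0,0],[231,-0.0005,0,0,0,0,0]]'|grep -E "clock|pos|wrist"
```

```text
clock: 20.87
ee_pos: [602.5, -145.9, 23.2]
wrist_force: [-7.8, -1.7, 5.9]
```

```bash
python3 -c "
from h import *
tot(-20,0,24,-.2); print(env.read_state()['joints'])"
```

```text
shift [ 0.0031 -0.0002 -0.0014] turn [ 0.0011 -0.0053  0.    ] jig x in tool [-9.811e-01 -2.000e-04  1.934e-01] t 20.87 grip 7.9 jigtcp [-16.7   0.2] 23.2 Fx -7.61
[-0.44939021  0.76974219  1.73077253  0.14651525  0.46178111 -2.03345882]
```

```bash
python3 -m creep '[[231,-0.0002,0,0,0,0,0],[231,-0.0004,0,0,0,0,0],[231,-0.0005,0,0,0,0,0],[231,-0.0005,0,0,0,0,0],[231,-0.0005,0,0,0,0,0]]'|grep -E "clock|pos|wrist"
```

```text
clock: 21.28
ee_pos: [602.6, -145.9, 23.2]
wrist_force: [-8.5, -2.5, 5.7]
```

```bash
python3 -m creep '[[231,0,0,0,0,0,0],[231,0,0,0,0,0,0],[231,0,0,0,0,0,0]]'|grep -E "clock|pos|wrist"
```

```text
clock: 21.53
ee_pos: [602.6, -145.9, 23.2]
wrist_force: [-9.6, -1.3, 6.2]
```

```bash
python3 -m creep '[[231,-0.0003,0,0,0,0,0],[231,-0.0006,0,0,0,0,0],[231,-0.0008,0,0,0,0,0],[231,-0.0008,0,0,0,0,0],[231,-0.0008,0,0,0,0,0]]'|grep -E "clock|pos|wrist"
```

```text
clock: 21.95
ee_pos: [602.6, -145.8, 23.2]
wrist_force: [-11.7, -1.8, 6.5]
```

```bash
python3 -m creep '[[231,0,0,0,0,0,0],[231,0,0,0,0,0,0],[231,0,0,0,0,0,0],[231,0,0,0,0,0,0],[231,0,0,0,0,0,0],[231,0,0,0,0,0,0]]'|grep -E "clock|pos|wrist"
```

```text
clock: 22.45
ee_pos: [602.6, -145.8, 23.2]
wrist_force: [-11.8, -1.7, 5.7]
```

About 12 N at the wrist, so roughly 10 N on the stop after friction, held for around 1 s. Unloading gently and backing off.

```bash
python3 -m creep '[[231,0.0004,0,-0.0001,0,0,0],[231,0.0008,0,-0.0002,0,0,0],[231,0.0012,0,-0.0002,0,0,0],[231,0.0016,0,-0.0003,0,0,0],[231,0.002,0,-0.0004,0,0,0],[231,0.0024,0,-0.0005,0,0,0],[231,0.0028,0,-0.0006,0,0,0],[231,0.0032,0,-0.0006,0,0,0],[231,0.0036,0,-0.0007,0,0,0],[231,0.004,0,-0.0008,0,0,0],[231,0.0045,0,-0.0009,0,0,0],[231,0.005,0,-0.001,0,0,0],[231,0.006,0,-0.0012,0,0,0],[231,0.008,0,-0.0016,0,0,0],[231,0.011,0,-0.0022,0,0,0],[231,0.016,0,-0.0032,0,0,0],[231,0.022,0,-0.0044,0,0,0],[231,0.03,0,-0.006,0,0,0],[231,0.038,0,-0.0076,0,0,0],[231,0.04,0,-0.008,0,0,0]]'; python3 -c "
from h import *
tot(-55,0,130,0); print(env.read_state()['joints'])"
```

```text
clock: 24.12
ee_pos: [562.8, -141.1, 23.3]
ee_rot: [0.056, 0.994, -0.005, 0.098]
wrist_force: [-0.7, 0.4, 0.2]
grip_width: 8.3
grasp_force: 0.0
shift [-0.0224 -0.0004 -0.1044] turn [ 0.0014  0.1956 -0.0007] jig x in tool [-9.809e-01  6.000e-04  1.944e-01] t 24.12 grip 8.3 jigtcp [-56.7   0.6] 23.3 Fx -0.75
[-0.47483673  0.74501153  1.83348302  0.18726636  0.38647495 -2.09998324]
```

```bash
python3 -m creep '[[231,-0.003,0,-0.015,0,0,0],[231,-0.007,0,-0.035,0,0,0],[231,-0.012,0,-0.06,0,0.05,0],[231,-0.017,0,-0.085,0,0.1,0],[231,-0.021,0,-0.1044,0,0.15,0],[231,-0.021,0,-0.1044,0,0.195,0],[231,-0.021,0,-0.1044,0,0.195,0],[231,-0.021,0,-0.1044,0,0.195,0]]' | grep -E "pos|rot"
python3 -m creep '[[231,0.02,0.03,-0.01,0,0,0],[231,0.035,0.06,-0.03,0,0,0],[231,0.05,0.095,-0.06,0,0,0],[231,0.06,0.13,-0.08,0,0,0],[231,0.06,0.165,-0.1,0,0,0],[231,0.06,0.2,-0.1,0,0,0],[231,0.06,0.22,-0.1,0,0,0],[231,0.06,0.22,-0.1,0,0,0],[231,0.06,0.22,-0.1,0,0,0]]' | grep -E "clock|pos|rot"
python3 - <<'E'
from h import *
im=cv2.cvtColor(env.capture('top'),cv2.COLOR_RGB2BGR)
s=cv2.cvtColor(env.capture('scene'),cv2.COLOR_RGB2BGR)
cv2.imwrite('pics/c6.png',np.hstack([cv2.resize(im[155:235,290:360],(350,400),interpolation=3),cv2.resize(s[190:270,180:260],(400,400),interpolation=3)]))
cv2.imwrite('pics/top6.png',im)
E
```

```text
ee_pos: [565.2, -141.8, 129.9]
ee_rot: [0.056, 0.998, 0.0, 0.002]
clock: 25.53
ee_pos: [528.3, 84.4, 228.6]
ee_rot: [0.055, 0.998, -0.0, 0.001]
```

View pics/c6.png

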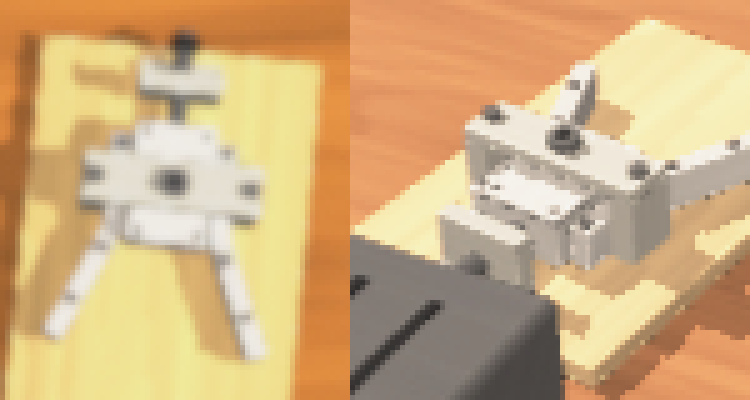

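The case sits under the bridge, lid up and straight. Its front edge (left crop, about (178,122)) is against the screw, and the robot is clear. Handing in.

```bash
python3 -c "
from h import *
p=env.camera_params('top');print(tojig(back([323,203.6],42,p)[0]))
print(env.hand_in())"
```

```text
(np.float64(-8.22185202310545), np.float64(-0.30705135705155806))
the job is handed in; nothing more can be done
None
```

The larger case is lid up in the nest against the stop screw, pressed at about 10 N for roughly 1 s and released. The job was handed in at about 26 s with no verdict returned; joint 6 briefly read -2.854 against its -2.85 limit, which could count against it.

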